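# Stack a fume-filter holder and lock its cap by feel

## Robot

A 6-joint arm with a two-finger parallel gripper is mounted at the origin on the work surface; the furniture and walls round the work are solid. World frame = base frame: x ahead of the robot, y to its left, z up, the work surface at z = 0. Lengths are in m, angles in rad, forces in N, time in s.
With the tool pointing down it reaches from about 0.375 to 0.9 m from the base axis. Payload 3.1 kg.
Tool frame: the origin (TCP) lies at the centre of the arm's flange, where the gripper is bolted on; the fingertips stand robot.tip_extent ahead of it and the grasp point (between the pads) lies 164 mm ahead of it (robot.tip_extent is the distance from the TCP to the fingertips, in m); z points along the fingers, y is the line along which they close (so a half turn about z gives the same grasp; the last joint's range is limited). The gripper opens to 87 mm and grips with 3 to 60 N. Pads are 19 mm wide; open, the fingers measure 117 mm over their backs; the gripper's body (75 mm by 190 mm) begins 51 mm behind the grasp point.
Start: joints at [-1.298, 0.527, 1.433, -0, 1.181, -0.178], TCP at [0.273, -0.562, 0.405] pointing down, gripper open.
Joint ranges: [-3.08, 3.08], [-0.75, 2.2], [0.22, 2.44], [-1.43, 4.57], [0, 2.65], [-2.85, 2.85]. Speed limits (rad/s): [2.79, 2.79, 3.14, 3.14, 3.14, 3.14].

## Interface

Orientations are given as a unit quaternion [x, y, z, w].
In Python, from rig import get_obs, camera, hand_in, cut_out, robot gives the robot as it stands.
- The arm moves only by the tool step_arm, never from a script. Its argument "rows" is a list of rows, each a list of 6 numbers: the shift along the world's x, y, z in m, then the turn, a rotation vector about the world's x, y, z in degrees. A call has 1 to 12 rows; each row shifts and turns the commanded pose from where the row before left it; what a row does not reach is not made up. A row lasts 1/8 s, in which the tool goes at most 62.5 mm and 10.7 degrees, less where a joint would pass 70% of its speed; a pose out of reach is approached as far as the arm can. A call is refused whole if a number of a shift passes 0.0625 or a number of a turn 10.7, either way. A call with a gripper value outside its range is refused whole. "jaw" is the finger opening in m, from 0 to 0.087, set as the call begins (left out, the last holds). The fingers move at their own pace and stop on an object; "squeeze" is the grip in N (left out, the last holds). Time passes only in rows, so rows that do not move let the fingers close. It gives the time, the measured TCP pose, the force, the opening and the grip force at its end, in the units of the state.
- get_obs(): the state, without advancing time (a new reading comes with each control period).
- camera(name): name is "side" or "top"; returns a dict with "pixels" (400x640x3 uint8, blue, green, red), "depth" (400x640 float32, m along the optical axis (not along the pixel's ray), 0 where there is no reading), "fov_y" (degrees; the focal length in pixels is half the picture's height over the tangent of half this angle, whatever the lens; pixels are square), "cx", "cy" (the principal point, pixels), "extrinsics" (4x4, takes a point from camera to world coordinates). Camera axes: x right, y up, looking along -z (the intrinsics and any distortion apply to the point x, -y, -z); pixel columns grow to the right and rows downward; lengths in m; the calibration is good to about 2 mm. A picture is of the moment at which its call begins.
- hand_in(): hands the job in; it is judged then, once.
Trained networks look in the newest picture that a camera, given by its name, has taken for a name from the list of things; names that differ only in an ending like _2 or _b are one class to them, and where a whole thing is asked for, a point or a joint stands for the part that bears it (a point fixed in the world has none). Each returns a list of dicts, best first, with "confidence" (0 to 1); they miss things now and then, are a little off and sometimes report something else, mostly with a low value. They report only what shows in the picture. A call takes as long as a camera call. They do not tell look-alikes from the thing itself.
- cut_out(label, camera): "region" (400x640 bool, what is visible of it) and "extent" ([centre column, centre row, width, height] in pixels, round what is visible of it).
The state is a dict: "time": time; "q": joint angles; "joint_velocities": joint speeds; "joint_torque": joint torques, N m; "position": TCP position; "tool_rot": TCP orientation; "ft_force": force on the tool from outside, world axes, zero at the start; "moment": the same for the moment, N m; "grip_width": finger opening in m; "grip_force": force on a finger pad.
Only numpy, scipy, OpenCV 4.12 (cv2) and the standard library are available. Lean on these libraries where they do the work, as an engineer would, in place of code of your own. Each camera call takes 0.05 s, during which the arm holds its last target. There are 200 camera calls.

## Task

Assemble the filter holder: slide the plain spacer sleeve over the post down onto the filter support, then the flanged clamp ring on top of it (flange down), then the cap (flange down). The post's sprung key stands at an angle you must find by feel: press the cap down lightly and turn it until the key snaps up into its cross slot, stop turning at once without forcing anything, leave the cap fully home on the clamp ring and let go. Leave the bottle and the small drilled block where they are.

Things in the scene. Friction and masses are not known exactly. Their poses are not given: they have to be found in the camera images.
- holder: Fixed round holder, axis vertical (its yaw means nothing). Origin at the centre of its underside, z up. Grey flange 96 mm across, 12 mm high; on it the steel filter support, 60 mm across, flat top 20 mm above the origin; from it a steel post 26 mm in diameter, straight up to 70 mm, tapering to 20 mm at its top, 78 mm above the origin.
- key_top (a point): Point on the post's axis, 89 mm above the holder's origin: the top of the flat sprung key, 20 mm long and 5 mm wide (long top edges bevelled 1.25 mm), that stands 11 mm out of the post. The key points in an unknown direction, different each time (this frame's yaw does not show it), and must not be twisted. It can be pushed straight down by 10 mm against a spring: 4 N to start, plus 0.6 N per mm.
- spacer: Plain aluminium sleeve, 40 mm outside, 29 mm bore, 22 mm high, no flange, standing upright loose on the bench, about 60 g. Origin at the centre of its underside, z up along the bore. In place its origin is 20 mm above the holder's.
- clamp_ring: Flanged aluminium ring, loose on the bench, flange down, about 80 g: flange 54 mm across and 5 mm thick, above it a collar 40 mm outside to grip by, total height 20 mm, 29 mm bore right through. Origin at the centre of its underside, z up along the bore. In place its origin is 42 mm above the holder's.
- cap: Aluminium cap, loose on the bench, flange down, about 100 g: flange 54 mm across and 6 mm thick, above it a hub 40 mm outside to grip by, total height 27 mm. 29 mm bore, open below and 20 mm deep, closed by a 7 mm web at the top. Origin at the centre of its underside, z up along the bore. In place its origin is 62 mm above the holder's.
- cap_top (a point): Centre of the cap's top, 27 mm above its origin, same axes. Two crossed slots 8.4 mm wide, 29 mm long, along the cap's x and y, go through the web, so the key fits every 90 degrees (within about 8). Out of line, the web meets the key with the cap 7 mm too high; 8 N of push brings it to the ring. In line, the key snaps up and that force vanishes; turning 15 degrees farther jams hard.
- flux_bottle: Bystander: brown dropper bottle, 33 mm across, 102 mm high, standing. Origin at the centre of its underside.
- fixture_block: Bystander: small pale drilled block, 30 x 48 x 22 mm. Origin at the centre of its underside.
Things that resemble listed ones, but are neither listed nor needed, are in the scene too. What is shaped like the cap but orange or purple is not meant.

How it is judged:
By the outcome, as a careful person would: the job done as asked, in the order asked, and still so for the second after the job is handed in, with the robot touching nothing.
It also fails if it takes over 72 s, if anything falls off the work surface, if the arm or the gripper's body presses on something with over 40 N, if the wrist force passes 120 N, or if a joint passes its speed limit or range.

## Working session

There is one attempt and no reset: what is moved stays moved. The work goes in short steps, Python scripts to look and compute and a tool call to move; the robot and the scene stay as the last step left them, time stands still between calls to the robot, and variables do not carry over. Pictures are saved under pics/ and viewed, at most 10 in all, crops included, and the job is handed in when it is done.

Besides the shell and the picture viewer there is one more tool, called after "Call:" as a command line: name --pt "numbers of a row" for each row, then --argument value for the rest. step_arm: Moves the arm, as the interface text tells. Its arguments: {"type":"object","properties":{"rows":{"type":"array"},"jaw":{"type":"number"},"squeeze":{"type":"number"}},"required":["rows"]}

```bash
mkdir -p pics; cat > h.py <<'E'
import numpy as np, cv2
from rig import get_obs, camera, hand_in, cut_out, robot
def K(c):
    f=200/np.tan(np.radians(c["fov_y"])/2); return f
def cloud(c):
    f=K(c); d=c["depth"].astype(float); v,u=np.mgrid[0:400,0:640]
    P=np.stack([(u-c["cx"])/f*d,-(v-c["cy"])/f*d,-d,np.ones_like(d)],-1)
    W=P@np.array(c["extrinsics"]).T
    W[d<=0]=np.nan
    return W[...,:3]
E
python3 - <<'E'
from h import *
print(get_obs()); print(robot if not callable(robot) else '', getattr(robot,'tip_extent',None))
for n in ("top","side"):
    c=camera(n); print(n,[ (k,v) for k,v in c.items() if k not in("pixels","depth")])
    cv2.imwrite(f"pics/{n}0.png",c["pixels"]); W=cloud(c)
    for l in ("holder","spacer","clamp_ring","cap","flux_bottle","fixture_block"):
        for r in cut_out(l,n)[:4]:
            p=W[r["region"]]; p=p[~np.isnan(p[:,0])]
            if len(p)==0: print(l,'nod');continue
            zt=np.percentile(p[:,2],95); t=p[p[:,2]>zt-.004]
            print(l,round(r["confidence"],2),np.round(r["extent"]),"ztop",zt.round(4),"topmid",((t.min(0)+t.max(0))/2).round(4),"topsz",np.ptp(t,axis=0).round(3), "med bgr",np.median(c["pixels"][r["region"]],axis=0))
E
```

```text
{'time': 0.0, 'q': array([-1.29748949e+00,  5.28458166e-01,  1.43393700e+00, -2.63786655e-06,
        1.18137023e+00, -1.78511589e-01]), 'joint_velocities': array([-0.00053119, -0.00037978,  0.00061192, -0.00056109, -0.00085284,
        0.00055614]), 'joint_torque': array([ 5.76810926e-04, -4.40036988e+01, -1.76594192e+01,  6.33442216e-02,
        5.81593509e-02, -1.61829857e-04]), 'position': array([ 0.27279868, -0.56192708,  0.40376508]), 'tool_rot': array([ 9.74590166e-01,  2.23992920e-01, -5.26902971e-05, -1.08509119e-03]), 'ft_force': array([-0.42412463, -0.13138201, -0.00457264]), 'moment': array([0.02620021, 0.0621453 , 0.01611153]), 'grip_force': 0.0, 'grip_width': 0.08706750297813458}
<Robot object at 0x7f2dfbf5be00> 0.1822
top [('fov_y', 53.02108636369338), ('cx', 329.49456390841084), ('cy', 205.22779654257735), ('extrinsics', array([[ 0.06802556,  0.97291572, -0.22092426,  0.23621129],
       [-0.99767268,  0.06530122, -0.01962057,  0.12579415],
       [-0.00466254,  0.2217448 ,  0.97509359,  1.14386556],
       [ 0.        ,  0.        ,  0.        ,  1.        ]]))]
[... 1723 characters left out ...]
0.0207] topsz [0.038 0.037 0.006] med bgr [153.5 146.5 140.5]
cap 0.59 [284. 219.  13.  14.] ztop 0.028 topmid [0.3996 0.217  0.0267] topsz [0.031 0.034 0.005] med bgr [141. 136. 130.]
cap 0.53 [256. 183.  14.  10.] ztop 0.0279 topmid [0.2759 0.5244 0.027 ] topsz [0.034 0.043 0.005] med bgr [115.  55.  87.]
cap 0.49 [302. 209.  18.  11.] ztop 0.0282 topmid [0.449  0.3079 0.0267] topsz [0.036 0.044 0.005] med bgr [ 55.  101.  166.5]
flux_bottle 0.62 [392. 244.  14.  35.] ztop 0.0887 topmid [ 0.6678 -0.0158  0.0922] topsz [0.011 0.009 0.015] med bgr [76. 84. 91.]
fixture_block 0.5 [369. 237.  11.  15.] ztop 0.0242 topmid [0.6314 0.0962 0.0229] topsz [0.031 0.05  0.005] med bgr [182. 181. 177.]
```

```bash
python3 - <<'E'
import cv2
a=cv2.imread("pics/top0.png")[100:300,160:500];b=cv2.imread("pics/side0.png")[150:350,160:500]
cv2.imwrite("pics/top0c.png",cv2.resize(a,(800,471),interpolation=3));cv2.imwrite("pics/side0c.png",cv2.resize(b,(800,471),interpolation=3))
E
```

```text
(no output)
```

View pics/top0c.png

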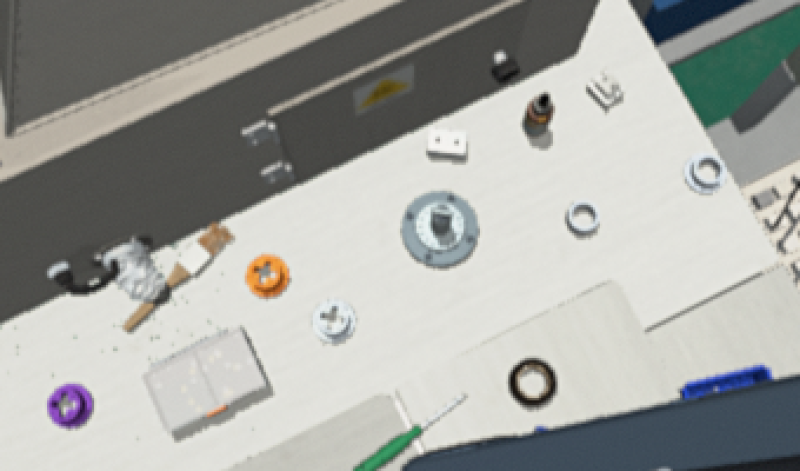

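View pics/side0c.png

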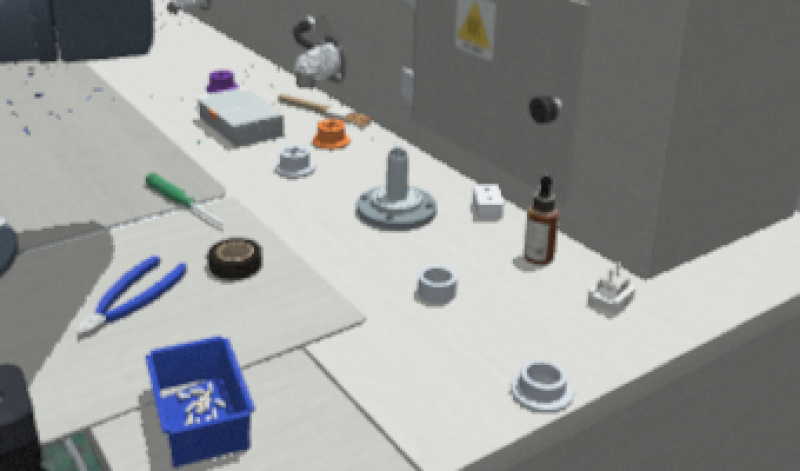

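```bash
cat >> h.py <<'E'
from scipy.optimize import least_squares
def rimfit(W,xy,zlo,zhi,R,rad=None):
    """circle of known outer radius around boundary of pts in z band near xy"""
    rad=rad or R+.012
    p=W.reshape(-1,3); p=p[~np.isnan(p[:,0])]
    p=p[(np.hypot(*(p[:,:2]-xy).T)<rad)&(p[:,2]>zlo)&(p[:,2]<zhi)]
    h=cv2.convexHull((p[:,:2]*1e4).astype(np.float32))[:,0]/1e4
    s=least_squares(lambda v:np.hypot(*(h-v[:2]).T)-R+.0008,xy,loss="soft_l1",f_scale=.001)
    s2=least_squares(lambda v:np.hypot(*(h-v[:2]).T)-v[2],[*xy,R],loss="soft_l1",f_scale=.001)
    return s.x.round(4),s2.x.round(4),len(p)
E
python3 - <<'E'
from h import *
o=dict(spacer=(.548,-.075,.018,.03,.02),ring=(.6165,-.229,.016,.03,.02),ringfl=(.6165,-.229,.003,.012,.027),cap=(.399,.221,.023,.035,.02),capfl=(.399,.221,.003,.012,.027),holderfl=(.522,.100,.006,.017,.048),support=(.522,.1,.018,.026,.03),post=(.522,.1,.035,.07,.013))
for n in("top","side"):
    W=cloud(camera(n))
    for k,(x,y,a,b,R) in o.items(): print(n,k,*rimfit(W,np.array([x,y]),a,b,R))
    # wall: points z>.15, nearest
    p=W.reshape(-1,3);p=p[~np.isnan(p[:,0])]
    t=p[(abs(p[:,2])<.01)&(np.hypot(*(p[:,:2]-[.5,0]).T)<.3)]; print("bench z",np.median(t[:,2]))
    for y0 in np.arange(-.3,.5,.1):
        q=p[(abs(p[:,1]-y0)<.02)&(p[:,2]>.12)&(p[:,2]<.25)&(p[:,0]>.45)]
        if len(q): print("wall y",y0.round(1),"x",np.percentile(q[:,0],[2,50]).round(3),len(q))
    cx=W[...,:2]-[.522,.1]; m=(np.hypot(cx[...,0],cx[...,1])<.02)&(W[...,2]>.08)
    print("key pts",W[m].round(4).tolist())
E
```

```text
top spacer [ 0.5465 -0.0742] [ 0.5465 -0.0742  0.0192] 68
top ring [ 0.6171 -0.2283] [ 0.617  -0.2283  0.0189] 68
top ringfl [ 0.6165 -0.228 ] [ 0.6124 -0.2245  0.032 ] 89
top cap [0.3989 0.223 ] [0.3989 0.223  0.0191] 102
top capfl [0.3986 0.222 ] [0.3946 0.2245 0.0311] 112
top holderfl [0.5215 0.1011] [0.5215 0.1011 0.0472] 507
top support [0.5225 0.1016] [0.5232 0.1047 0.0324] 192
top post [0.521  0.1009] [0.5208 0.1009 0.0121] 29
bench z -0.00016698732050746123
wall y -0.2 x [1.098 1.101] 4
wall y 0.0 x [0.719 0.73 ] 318
wall y 0.1 x [0.65  0.662] 320
wall y 0.2 x [0.593 0.603] 324
wall y 0.3 x [0.546 0.554] 309
wall y 0.4 x [0.487 0.498] 352
key pts [[0.5283, 0.108, 0.0808], [0.523, 0.1107, 0.0894], [0.5223, 0.108, 0.0926], [0.5227, 0.1053, 0.0916], [0.5234, 0.1026, 0.0896], [0.5237, 0.0998, 0.0893], [0.5243, 0.0971, 0.0878], [0.5257, 0.0942, 0.0832], [0.5202, 0.1105, 0.0892], [0.5208, 0.1078, 0.0876], [0.5213, 0.105, 0.0864], [0.5211, 0.1024, 0.0877], [0.5206, 0.0997, 0.0905], [0.5214, 0.0969, 0.0881], [0.5206, 0.0943, 0.0916], [0.5202, 0.0917, 0.094], [0.5189, 0.1021, 0.0855],
[... 549 characters left out ...]
35
side post [0.5229 0.0969] [0.523  0.0959 0.0115] 99
bench z 0.0005122535950142781
wall y -0.2 x [1.098 1.111] 313
wall y -0.1 x [1.125 1.169] 189
wall y 0.0 x [0.72  0.849] 1724
wall y 0.1 x [0.65  0.662] 562
wall y 0.2 x [0.592 0.603] 429
wall y 0.3 x [0.546 1.475] 880
wall y 0.4 x [0.488 1.415] 829
key pts [[0.5211, 0.1103, 0.0886], [0.5237, 0.1086, 0.0893], [0.5209, 0.1078, 0.0866], [0.5228, 0.0995, 0.0903], [0.5205, 0.1032, 0.0857], [0.5224, 0.0954, 0.0892], [0.5208, 0.1057, 0.0816], [0.522, 0.0904, 0.0885], [0.5248, 0.0909, 0.0882], [0.5205, 0.1021, 0.0802], [0.5223, 0.0923, 0.0846], [0.5144, 0.0951, 0.0805], [0.5223, 0.0924, 0.0816], [0.5282, 0.0955, 0.08], [0.5192, 0.0875, 0.0809]]
```

Call:
step_arm --pt "0.034 0.061 0 0 0 0" --pt "0.034 0.061 0 0 0 0" --pt "0.034 0.061 0 0 0 0" --pt "0.034 0.061 0 0 0 0" --pt "0.034 0.061 0 0 0 0" --pt "0.034 0.061 0 0 0 0" --pt "0.034 0.061 0 0 0 0" --pt "0.0365 0.0595 -0.02 0 0 0" --pt "0 0 -0.05 0 0 0" --pt "0 0 -0.05 0 0 0" --pt "0 0 -0.04 0 0 0" --pt "0 0 0 0 0 0" --jaw 0.087 --squeeze 20

```text
time: 2.3
position: [0.5164, -0.1284, 0.2451]
tool_rot: [0.975, 0.224, -0.003, -0.002]
ft_force: [-1.0, 0.4, -0.0]
grip_width: 0.0873
grip_force: 0.0
```

Call:
step_arm --pt "0.031 0.053 0 0 0 0" --pt "0 0 -0.03 0 0 0" --pt "0 0 -0.026 0 0 0" --pt "0 0 0 0 0 0" --pt "0 0 0 0 0 0"

```text
time: 2.92
position: [0.5491, -0.0763, 0.1933]
tool_rot: [0.975, 0.224, 0.001, 0.001]
ft_force: [0.2, 0.6, 0.4]
grip_width: 0.0871
grip_force: 0.0
```

```bash
python3 - <<'E'
from h import *
o=get_obs();print(o["position"],o["tool_rot"],o["ft_force"])
c=camera("side"); im=c["pixels"][200:310,280:430]; cv2.imwrite("pics/s1.png",cv2.resize(im,(750,550),interpolation=3))
E
```

```text
[ 0.549079   -0.07633308  0.19333935] [9.74634484e-01 2.23797199e-01 1.33186089e-03 8.14250650e-04] [0.15453526 0.6181878  0.37456205]
```

View pics/s1.png

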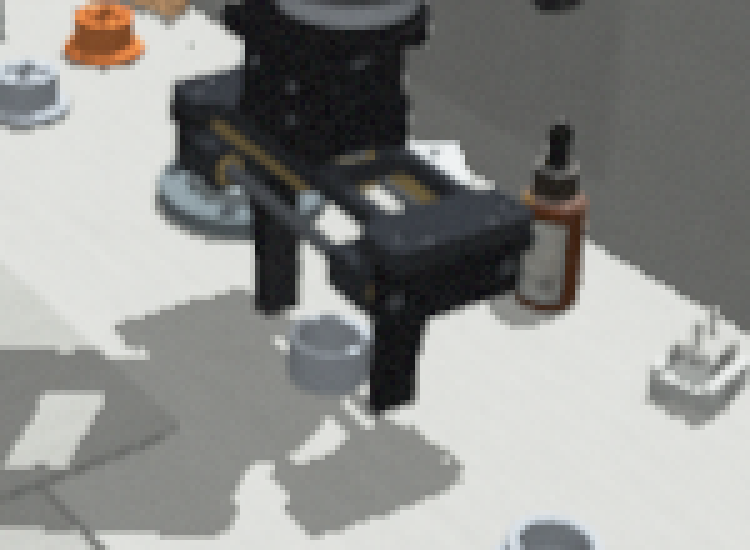

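Call:
step_arm --pt "-0.0016 0.0008 -0.005 0 0 0" --pt "0 0 0 0 0 0"

```text
time: 3.22
position: [0.5465, -0.0751, 0.1868]
tool_rot: [0.975, 0.224, -0.0, -0.0]
ft_force: [-0.5, 0.6, 0.3]
grip_width: 0.0873
grip_force: 0.0
```

Call:
step_arm --pt "0 0 0 0 0 0" --pt "0 0 0 0 0 0" --pt "0 0 0 0 0 0" --pt "0 0 0 0 0 0" --pt "0 0 0 0 0 0" --pt "0 0 0 0 0 0" --jaw 0.03 --squeeze 20

```text
time: 3.98
position: [0.5467, -0.0751, 0.1865]
tool_rot: [0.975, 0.224, 0.0, 0.0]
ft_force: [-0.1, -0.3, 0.1]
grip_width: 0.0395
grip_force: 20.0
```

Call:
step_arm --pt "0 0 0.05 0 0 0" --pt "0 0 0.05 0 0 0" --pt "0 0.01 0.025 0 0 0" --pt "-0.008 0.055 0 0 0 0" --pt "-0.008 0.055 0 0 0 0" --pt "-0.0086 0.0547 0 0 0 0" --pt "0 0 0 0 0 0" --pt "0 0 0 0 0 0"

```text
time: 4.97
position: [0.5221, 0.0997, 0.3115]
tool_rot: [0.974, 0.224, 0.0, 0.0]
ft_force: [1.1, 0.7, -0.8]
grip_width: 0.0393
grip_force: 20.0
```

```bash
cat > chk.py <<'E'
from h import *
import sys
o=get_obs();P=o["position"];print(P,o["tool_rot"],o["ft_force"],o["q"][5])
tip=P[2]-.1822
zl,zh=map(float,sys.argv[1:3]) # band of held part's side, world z
for n in("top","side"):
    c=camera(n);W=cloud(c);print(n,"holderfl",rimfit(W,np.array([.5221,.0996]),.006,.017,.048)[0])
    print(n,"held rim",rimfit(W,P[:2],zl,zh,.02,.023))
cv2.imwrite(f"pics/chk{int(o['time']*100)}.png",np.hstack([cv2.resize(camera(n)["pixels"][130:290,270:420],(375,400),interpolation=3) for n in("top","side")]))
E
python3 chk.py 0.13 0.148; ls pics
```

```text
[0.52211082 0.0996706  0.31149403] [9.74477736e-01 2.24484063e-01 5.41621437e-05 2.09033650e-04] [ 1.12358184  0.68668691 -0.77405973] 1.096646360963893
s1.png
side0.png
side0c.png
top0.png
top0c.pngTraceback (most recent call last):
  File "chk.py", line 7, in <module>
    c=camera(n);W=cloud(c);print(n,"holderfl",rimfit(W,np.array([.5221,.0996]),.006,.017,.048)[0])
                                              ~~~~~~^^^^^^^^^^^^^^^^^^^^^^^^^^^^^^^^^^^^^^^^^^
  File "h.py", line 17, in rimfit
    h=cv2.convexHull((p[:,:2]*1e4).astype(np.float32))[:,0]/1e4
      ~~~~~~~~~~~~~~~~~~~~~~~~~~~~~~~~~~~~~~~~~~~~~~~~^^^^^
TypeError: 'NoneType' object is not subscriptable
```

```bash
cat > chk.py <<'E'
from h import *
import sys
o=get_obs();P=o["position"];print(P,o["tool_rot"],o["ft_force"])
zl,zh=map(float,sys.argv[1:3])
c=camera("side");W=cloud(c);p=W.reshape(-1,3);p=p[~np.isnan(p[:,0])]
def cyl(z0,z1,R,cen):
    q=p[(p[:,2]>z0)&(p[:,2]<z1)&(np.hypot(*(p[:,:2]-cen).T)<R+.004)]
    s=least_squares(lambda v:np.hypot(*(q[:,:2]-v).T)-R,cen,loss="soft_l1",f_scale=.001)
    return s.x.round(4),len(q)
print("post",cyl(.035,.068,.013,np.array([.5229,.0969])))
print("held",cyl(zl,zh,.02,P[:2]+[.001,-.0014]))
cv2.imwrite(f"pics/chk{int(o['time']*100)}.png",cv2.resize(c["pixels"][130:290,250:450],(750,600),interpolation=3))
E
python3 chk.py 0.122 0.142; ls pics
```

```text
[0.52237773 0.09897316 0.31152678] [9.74631006e-01 2.23817644e-01 1.22113306e-04 2.23656561e-04] [ 0.54879151 -0.20473903 -0.47542002]
post (array([0.523 , 0.1009]), 96)
held (array([0.5265, 0.0967]), 50)
chk502.png
s1.png
side0.png
side0c.png
top0.png
top0c.png
```

View pics/chk502.png

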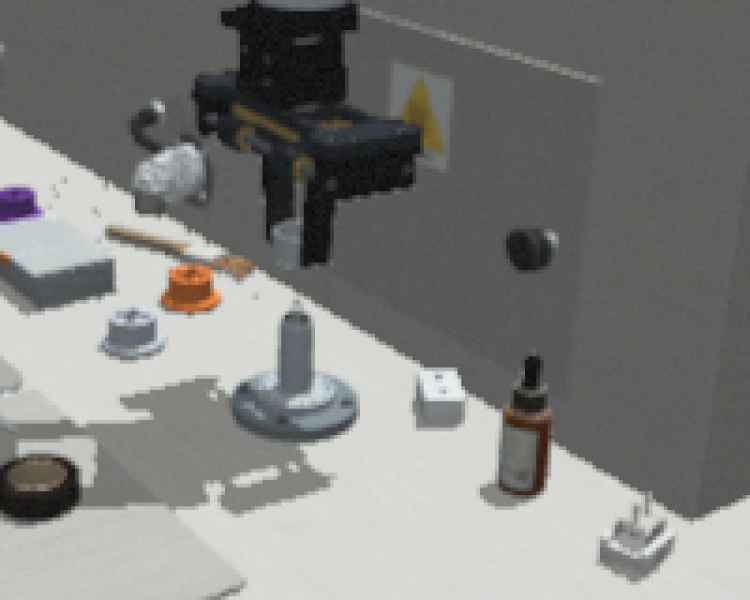

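Call:
step_arm --pt "0 0 -0.03 0 0 0" --pt "0 0 -0.005 0 0 0" --pt "0 0 -0.005 0 0 0" --pt "0 0 -0.005 0 0 0" --pt "0 0 -0.003 0 0 0"

```text
time: 5.7
position: [0.5223, 0.0995, 0.2637]
tool_rot: [0.975, 0.224, 0.0, 0.0]
ft_force: [-0.0, -0.5, -1.3]
grip_width: 0.0396
grip_force: 20.0
```

Call:
step_arm --pt "0 0 -0.004 0 0 0" --pt "0 0 -0.004 0 0 0" --pt "0 0 -0.004 0 0 0"

```text
time: 6.08
position: [0.5221, 0.0997, 0.2513]
tool_rot: [0.975, 0.224, 0.0, 0.0]
ft_force: [0.1, 0.7, -0.7]
grip_width: 0.0393
grip_force: 20.0
```

Call:
step_arm --pt "0 0 -0.012 0 0 0" --pt "0 0 -0.012 0 0 0" --pt "0 0 -0.012 0 0 0" --pt "0 0 -0.004 0 0 0" --pt "0 0 -0.003 0 0 0" --pt "0 0 0 0 0 0"

```text
time: 6.82
position: [0.5221, 0.0996, 0.2084]
tool_rot: [0.975, 0.224, -0.0, -0.0]
ft_force: [0.8, 0.8, 0.3]
grip_width: 0.0394
grip_force: 20.0
```

Call:
step_arm --pt "0 0 -0.0015 0 0 0" --pt "0 0 -0.0008 0 0 0" --pt "0 0 0 0 0 0"

```text
time: 7.2
position: [0.5222, 0.0996, 0.2065]
tool_rot: [0.975, 0.224, 0.0, 0.0]
ft_force: [-0.3, 0.4, 0.9]
grip_width: 0.0396
grip_force: 20.0
```

Near contact; release, rise, and go to the ring (0.6176, -0.2296).

Call:
step_arm --pt "0 0 0 0 0 0" --pt "0 0 0 0 0 0" --pt "0 0 0 0 0 0" --pt "0 0 0.05 0 0 0" --pt "0 0 0.055 0 0 0" --pt "0.01 -0.035 0.03 0 0 0" --pt "0.017 -0.059 0 0 0 0" --pt "0.017 -0.059 0 0 0 0" --pt "0.017 -0.059 0 0 0 0" --pt "0.017 -0.059 0 0 0 0" --pt "0.0174 -0.0582 0 0 0 0" --pt "0 0 0 0 0 0" --jaw 0.087

```text
time: 8.7
position: [0.6182, -0.2346, 0.3411]
tool_rot: [0.975, 0.221, 0.001, 0.002]
ft_force: [0.2, 0.2, 0.1]
grip_width: 0.0869
grip_force: 0.0
```

```bash
python3 - <<'E'
from h import *
c=camera("side");W=cloud(c)
for R,a,b in((.02,.036,.05),(.048,.006,.017)): print(rimfit(W,np.array([.5229,.0978]),a,b,R,R+.006))
p=W.reshape(-1,3);q=p[(abs(np.hypot(*(p[:,:2]-[.5229,.0978]).T)-.0175)<.002)&(p[:,2]>.022)&(p[:,2]<.08)];print(np.percentile(q[:,2],[50,80,95]))
c=camera("top");W=cloud(c)
print("ring?",rimfit(W,np.array([.5215,.1011]),.036,.05,.02,.026))
cv2.imwrite("pics/t2.png",cv2.resize(c["pixels"][140:260,280:420],(700,600),interpolation=3))
# slots: cap
cv2.imwrite("pics/cap.png",cv2.resize(c["pixels"][220:256,283:319],(576,576),interpolation=2))
E
```

```text
(array([0.5225, 0.0977]), array([0.5225, 0.0974, 0.0188]), 81)
(array([0.523 , 0.0973]), array([0.5228, 0.0972, 0.0468]), 295)
[0.03451493 0.0412056  0.04333841]
ring? (array([0.5216, 0.1006]), array([0.5217, 0.1006, 0.0194]), 71)
```

View pics/cap.png

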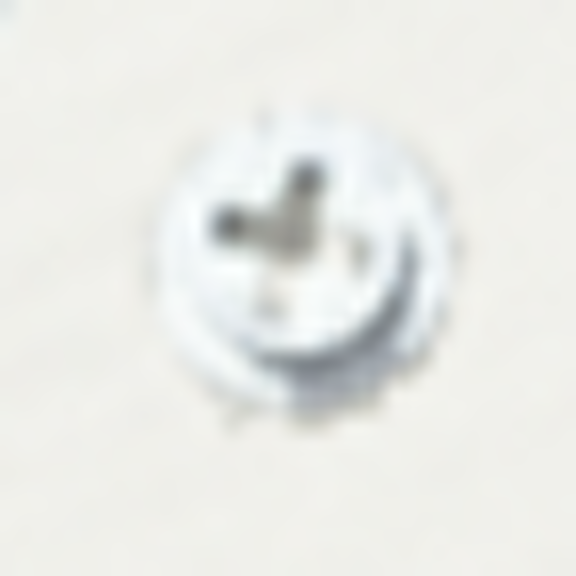

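Call:
step_arm --pt "0 0 -0.05 0 0 0" --pt "0 0 -0.05 0 0 0" --pt "0 0 -0.02 0 0 0" --pt "0 0 -0.01 0 0 0" --pt "0 0 0 0 0 0"

```text
time: 9.43
position: [0.6179, -0.2293, 0.2119]
tool_rot: [0.975, 0.224, 0.0, 0.0]
ft_force: [0.5, -0.8, -0.4]
grip_width: 0.0872
grip_force: 0.0
```

Call:
step_arm --pt "0 0 -0.014 0 0 0" --pt "0 0 -0.008 0 0 0" --pt "0 0 0 0 0 0"

```text
time: 9.8
position: [0.6172, -0.2295, 0.1886]
tool_rot: [0.975, 0.224, -0.001, -0.0]
ft_force: [0.2, 0.1, -0.5]
grip_width: 0.0869
grip_force: 0.0
```

Call:
step_arm --pt "0 0 0 0 0 0" --pt "0 0 0 0 0 0" --pt "0 0 0 0 0 0" --pt "0 0 0 0 0 0" --pt "0 0 0 0 0 0" --pt "0 0 0 0 0 0" --jaw 0.03 --squeeze 20

```text
time: 10.55
position: [0.6175, -0.2296, 0.1893]
tool_rot: [0.975, 0.224, 0.0, 0.0]
ft_force: [-0.1, 0.1, 0.2]
grip_width: 0.0389
grip_force: 20.0
```

Call:
step_arm --pt "0 0 0.05 0 0 0" --pt "0 0 0.05 0 0 0" --pt "-0.01 0.035 0.025 0 0 0" --pt "-0.017 0.059 0 0 0 0" --pt "-0.017 0.059 0 0 0 0" --pt "-0.017 0.059 0 0 0 0" --pt "-0.017 0.059 0 0 0 0" --pt "-0.0174 0.0582 0 0 0 0" --pt "0 0 0 0 0 0" --pt "0 0 0 0 0 0"

```text
time: 11.8
position: [0.5224, 0.0996, 0.3144]
tool_rot: [0.974, 0.225, 0.0, 0.0]
ft_force: [-0.4, -0.8, -1.2]
grip_width: 0.0389
grip_force: 20.0
```

```bash
python3 chk.py 0.126 0.142; ls pics
```

```text
[0.52239084 0.09963414 0.31435526] [9.74466251e-01 2.24533366e-01 4.15254748e-04 3.46311632e-04] [-0.37272653 -0.83381972 -1.22553514]
post (array([0.523 , 0.1004]), 105)
held (array([0.5258, 0.0969]), 59)
cap.png
chk1180.png
chk502.png
s1.png
side0.png
side0c.png
t2.png
top0.png
top0c.png
```

Call:
step_arm --pt "0 0 -0.03 0 0 0" --pt "0 0 -0.005 0 0 0" --pt "0 0 -0.005 0 0 0" --pt "0 0 -0.005 0 0 0" --pt "0 0 -0.005 0 0 0" --pt "0 0 -0.004 0 0 0" --pt "0 0 -0.004 0 0 0"

```text
time: 12.72
position: [0.5221, 0.0997, 0.2561]
tool_rot: [0.975, 0.224, 0.0, 0.0]
ft_force: [0.1, -0.2, -0.3]
grip_width: 0.0388
grip_force: 20.0
```

Call:
step_arm --pt "0 0 -0.006 0 0 0" --pt "0 0 -0.008 0 0 0" --pt "0 0 -0.007 0 0 0" --pt "0 0 -0.003 0 0 0" --pt "0 0 0 0 0 0"

```text
time: 13.35
position: [0.522, 0.0996, 0.2319]
tool_rot: [0.975, 0.224, -0.0, -0.0]
ft_force: [0.4, -0.4, -0.3]
grip_width: 0.039
grip_force: 20.0
```

Call:
step_arm --pt "0 0 -0.0008 0 0 0" --pt "0 0 0 0 0 0"

```text
time: 13.6
position: [0.5222, 0.0996, 0.2316]
tool_rot: [0.975, 0.224, 0.0, 0.0]
ft_force: [-0.2, -0.1, -0.9]
grip_width: 0.0386
grip_force: 20.0
```

Call:
step_arm --pt "0 0 0 0 0 0" --pt "0 0 0 0 0 0" --pt "0 0 0 0 0 0" --pt "0 0 0.04 0 0 0" --pt "0 0 0.04 0 0 0" --pt "-0.031 0.03 0.02 0 0 0" --pt "-0.042 0.042 0 0 0 0" --pt "-0.042 0.042 0 0 0 0" --pt "-0.0077 0.0079 -0.03 0 0 0" --pt "0 0 -0.05 0 0 0" --pt "0 0 -0.03 0 0 0" --pt "0 0 0 0 0 0" --jaw 0.087

```text
time: 15.1
position: [0.3988, 0.2214, 0.2199]
tool_rot: [0.975, 0.224, -0.002, 0.0]
ft_force: [0.7, -0.5, 0.3]
grip_width: 0.0871
grip_force: 0.0
```

```bash
python3 - <<'E'
from h import *
print(get_obs()["position"])
c=camera("side");W=cloud(c)
print(rimfit(W,np.array([.5229,.0978]),.056,.07,.02,.026),rimfit(W,np.array([.5229,.0978]),.042,.052,.027,.033))
c=camera("top");W=cloud(c)
print("ring?",rimfit(W,np.array([.5215,.1011]),.056,.07,.02,.026))
p=W.reshape(-1,3);q=p[(abs(np.hypot(*(p[:,:2]-[.5215,.1011]).T)-.0172)<.002)];print(np.percentile(q[:,2],[50,80,95]))
# key
q=p[(np.hypot(*(p[:,:2]-[.5215,.1011]).T)<.012)&(p[:,2]>.083)];d=q[:,:2]-q[:,:2].mean(0)
w,v=np.linalg.eigh(d.T@d);print(len(q),w,np.degrees(np.arctan2(v[1,1],v[0,1])))
E
```

```text
[0.39876833 0.22136956 0.21987744]
(array([0.5229, 0.0982]), array([0.523 , 0.0988, 0.0199]), 85) (array([0.5228, 0.0975]), array([0.5228, 0.097 , 0.0257]), 82)
ring? (array([0.5219, 0.1005]), array([0.5218, 0.1004, 0.0189]), 83)
[0.0609154  0.06312876 0.06496001]
18 [4.95559937e-05 6.57844842e-04] 83.83102412837965
```

Call:
step_arm --pt "0.0005 0 -0.02 0 0 0" --pt "0 0 -0.0085 0 0 0" --pt "0 0 0 0 0 0"

```text
time: 15.58
position: [0.4001, 0.2215, 0.1934]
tool_rot: [0.975, 0.224, 0.0, -0.0]
ft_force: [-0.2, -0.2, 0.5]
grip_width: 0.087
grip_force: 0.0
```

Call:
step_arm --pt "0 0 0 0 0 0" --pt "0 0 0 0 0 0" --pt "0 0 0 0 0 0" --pt "0 0 0 0 0 0" --pt "0 0 0 0 0 0" --pt "0 0 0 0 0 0" --jaw 0.03 --squeeze 30

```text
time: 16.32
position: [0.3999, 0.2215, 0.1929]
tool_rot: [0.975, 0.224, -0.0, -0.0]
ft_force: [0.1, 0.1, 1.4]
grip_width: 0.0392
grip_force: 30.0
```

Call:
step_arm --pt "0 0 0.05 0 0 0" --pt "0 0 0.05 0 0 0" --pt "0.03 -0.03 0.02 0 0 0" --pt "0.042 -0.042 0 0 0 0" --pt "0.042 -0.042 0 0 0 -5" --pt "0.0082 -0.0079 0 0 0 -10" --pt "0 0 0 0 0 -10" --pt "0 0 0 0 0 -5" --pt "0 0 0 0 0 0" --pt "0 0 0 0 0 0"

```text
time: 17.58
position: [0.5219, 0.0997, 0.3127]
tool_rot: [0.999, -0.035, -0.0, 0.0]
ft_force: [0.3, 0.2, -1.6]
grip_width: 0.039
grip_force: 30.0
```

```bash
python3 chk.py 0.126 0.147
```

```text
[0.52188312 0.09968461 0.31274192] [ 9.99380284e-01 -3.51988648e-02 -2.97241568e-04  4.04210057e-08] [ 0.27344919  0.16314012 -1.61617961]
post (array([0.5227, 0.0947]), 83)
held (array([0.5222, 0.0998]), 66)
```

Call:
step_arm --pt "0 0 -0.025 0 0 0" --pt "0 0 -0.005 0 0 0" --pt "0 0 -0.005 0 0 0" --pt "0 0 -0.005 0 0 0" --pt "0 0 -0.004 0 0 0" --pt "0 0 -0.003 0 0 0" --pt "0 0 0 0 0 0"

```text
time: 18.5
position: [0.5221, 0.0996, 0.2658]
tool_rot: [0.999, -0.036, -0.0, 0.0]
ft_force: [-0.5, 0.1, -0.7]
grip_width: 0.0394
grip_force: 30.0
```

Call:
step_arm --pt "0 0 -0.002 0 0 0" --pt "0 0 -0.001 0 0 0" --pt "0 0 -0.001 0 0 0" --pt "0 0 0 0 0 0"

```text
time: 19.0
position: [0.5221, 0.0996, 0.262]
tool_rot: [0.999, -0.036, 0.0, 0.0]
ft_force: [-0.2, 0.2, -1.2]
grip_width: 0.0395
grip_force: 30.0
```

Call:
step_arm --pt "0 0 -0.001 0 0 0" --pt "0 0 -0.001 0 0 0" --pt "0 0 -0.001 0 0 0" --pt "0 0 0 0 0 0"

```text
time: 19.5
position: [0.5221, 0.0996, 0.2591]
tool_rot: [0.999, -0.036, 0.0, -0.0]
ft_force: [-0.6, 0.2, 3.7]
grip_width: 0.0394
grip_force: 30.0
```

Call:
step_arm --pt "0 0 -0.001 0 0 0" --pt "0 0 -0.001 0 0 0" --pt "0 0 -0.001 0 0 0" --pt "0 0 0 0 0 0"

```text
time: 20.0
position: [0.5222, 0.0996, 0.2561]
tool_rot: [0.999, -0.036, 0.0, 0.0]
ft_force: [-0.9, -0.5, 6.1]
grip_width: 0.0393
grip_force: 30.0
```

Call:
step_arm --pt "0 0 0 0 0 4" --pt "0 0 0 0 0 4" --pt "0 0 0 0 0 0"

```text
time: 20.38
position: [0.5227, 0.0996, 0.2563]
tool_rot: [0.999, 0.034, 0.001, 0.0]
ft_force: [-0.9, -0.6, 6.1]
grip_width: 0.0393
grip_force: 30.0
```

Call:
step_arm --pt "0 0 0 0 0 4" --pt "0 0 0 0 0 0"

```text
time: 20.62
position: [0.523, 0.0996, 0.2564]
tool_rot: [0.998, 0.069, 0.002, 0.0]
ft_force: [0.1, -0.1, 5.5]
grip_width: 0.0395
grip_force: 30.0
```

Call:
step_arm --pt "0 0 0 0 0 4" --pt "0 0 0 0 0 0"

```text
time: 20.88
position: [0.5233, 0.0996, 0.2565]
tool_rot: [0.995, 0.104, 0.002, 0.0]
ft_force: [0.9, -0.2, 5.7]
grip_width: 0.0391
grip_force: 30.0
```

Call:
step_arm --pt "0 0 0 0 0 3" --pt "0 0 0 0 0 0"

```text
time: 21.12
position: [0.5234, 0.0997, 0.2565]
tool_rot: [0.992, 0.129, 0.002, 0.0]
ft_force: [1.8, 0.7, 6.2]
grip_width: 0.0393
grip_force: 30.0
```

Call:
step_arm --pt "0 0 0 0 0 3" --pt "0 0 0 0 0 0"

```text
time: 21.38
position: [0.5234, 0.0998, 0.2565]
tool_rot: [0.988, 0.155, 0.002, 0.0]
ft_force: [0.7, 1.1, 5.5]
grip_width: 0.0393
grip_force: 30.0
```

Call:
step_arm --pt "0 0 0 0 0 3" --pt "0 0 0 0 0 0"

```text
time: 21.62
position: [0.5224, 0.0997, 0.2558]
tool_rot: [0.983, 0.181, 0.0, 0.0]
ft_force: [-0.1, 0.0, -1.0]
grip_width: 0.0392
grip_force: 30.0
```

Call:
step_arm --pt "0 0 0 0 0 3" --pt "0 0 0 0 0 0"

```text
time: 21.88
position: [0.522, 0.0995, 0.2553]
tool_rot: [0.978, 0.207, -0.0, -0.0]
ft_force: [1.0, -0.2, -0.2]
grip_width: 0.0392
grip_force: 30.0
```

The key snapped at 25° (vertical force went from 6 to -1 N). I've stopped turning and will now seat the cap.

Call:
step_arm --pt "0 0 -0.0005 0 0 0" --pt "0 0 -0.0005 0 0 0" --pt "0 0 0 0 0 0"

```text
time: 22.25
position: [0.522, 0.0996, 0.2549]
tool_rot: [0.978, 0.207, -0.0, 0.0]
ft_force: [0.3, -1.5, 0.2]
grip_width: 0.0394
grip_force: 30.0
```

Call:
step_arm --pt "0 0 -0.0005 0 0 0" --pt "0 0 0 0 0 0"

```text
time: 22.5
position: [0.522, 0.0996, 0.2549]
tool_rot: [0.978, 0.207, 0.0, 0.0]
ft_force: [-1.4, -0.6, 4.6]
grip_width: 0.0388
grip_force: 30.0
```

Call:
step_arm --pt "0 0 0 0 0 0" --pt "0 0 0 0 0 0" --pt "0 0 0 0 0 0" --pt "0 0 0 0 0 0" --pt "0 0 0.03 0 0 0" --pt "0 0 0.05 0 0 0" --pt "0 0 0.04 0 0 0" --pt "-0.03 -0.05 0 0 0 0" --pt "-0.03 -0.05 0 0 0 0" --pt "-0.03 -0.05 0 0 0 0" --pt "0 -0.05 0 0 0 0" --pt "0 0 0 0 0 0" --jaw 0.087

```text
time: 24.0
position: [0.4324, -0.1035, 0.3748]
tool_rot: [0.979, 0.204, 0.001, 0.001]
ft_force: [0.4, 0.3, 0.4]
grip_width: 0.0871
grip_force: 0.0
```

```bash
python3 - <<'E'
from h import *
print(get_obs()["position"],get_obs()["ft_force"])
t=camera("top");s=camera("side")
for c,m in((t,[.5215,.1011]),(s,[.5229,.0978])):
    W=cloud(c);p=W.reshape(-1,3);p=p[~np.isnan(p[:,0])];r=np.hypot(*(p[:,:2]-m).T)
    for a,b in((.0155,.0185),(.0215,.0255)): print(np.percentile(p[(r>a)&(r<b),2],[20,50,80,95]).round(4))
    print(rimfit(W,np.array(m),.084,.094,.02,.026))
A=cv2.resize(t["pixels"][165:225,319:379],(400,400),interpolation=3);B=cv2.resize(s["pixels"][195:265,298:368],(400,400),interpolation=3)
cv2.imwrite("pics/end.png",np.hstack([A,B]))
E
```

```text
[ 0.43243911 -0.1034815   0.37479246] [0.37041536 0.27885192 0.43826473]Traceback (most recent call last):
  File "<stdin>", line 6, in <module>
    return _quantile_unchecked(
        a, q, axis, out, overwrite_input, method, keepdims, weights)
    return _ureduce(a,
                    func=_quantile_ureduce_func,
    ...<5 lines>...
                    overwrite_input=overwrite_input,
                    method=method)
    r = func(a, **kwargs)
    result = _quantile(arr,
                       quantiles=q,
    ...<2 lines>...
                       out=out,
                       weights=wgt)
    slices_having_nans = np.isnan(arr[-1, ...])
                                  ~~~^^^^^^^^^
IndexError: index -1 is out of bounds for axis 0 with size 0
```

Arm occludes the top view; move it off toward -y.

Call:
step_arm --pt "0 -0.06 0 0 0 0" --pt "0 -0.06 0 0 0 0" --pt "0 -0.06 0 0 0 0" --pt "0 -0.06 0 0 0 0" --pt "0 -0.05 0 0 0 0" --pt "0 0 0 0 0 0" --pt "0 0 0 0 0 0"

```text
time: 24.98
position: [0.4325, -0.3885, 0.3737]
tool_rot: [0.978, 0.208, -0.0, -0.002]
ft_force: [-1.0, 0.0, 0.1]
grip_width: 0.0869
grip_force: 0.0
```

```bash
python3 - <<'E'
from h import *
t=camera("top");s=camera("side")
A=cv2.resize(t["pixels"][165:225,319:379],(400,400),interpolation=3);B=cv2.resize(s["pixels"][195:265,298:368],(400,400),interpolation=3)
cv2.imwrite("pics/end.png",np.hstack([A,B]))
for c,m in((t,[.5215,.1011]),(s,[.5229,.0978])):
    W=cloud(c);p=W.reshape(-1,3);p=p[~np.isnan(p[:,0])];r=np.hypot(*(p[:,:2]-m).T)
    for a,b in((.0155,.0185),(.0215,.0255)):
        q=p[(r>a)&(r<b),2]
        if len(q): print(np.percentile(q,[20,50,80,95]).round(4))
    for n,xy in (("bottle",(.6665,-.0135)),("block",(.631,.0987))):
        q=p[(np.hypot(*(p[:,:2]-xy).T)<.03)&(p[:,2]>.015)]; print(n,len(q),((q.min(0)+q.max(0))/2).round(3) if len(q) else '')
E
```

```text
[0.0871 0.0887 0.0903 0.0916]
[0.0226 0.0665 0.0698 0.0715]
bottle 169 [ 0.664 -0.011  0.059]
block 470 [0.637 0.1   0.145]
[0.0766 0.0843 0.0896 0.0906]
[0.0637 0.0674 0.069  0.0693]
bottle 361 [ 0.668 -0.018  0.059]
block 593 [0.639 0.099 0.144]
```

View pics/end.png

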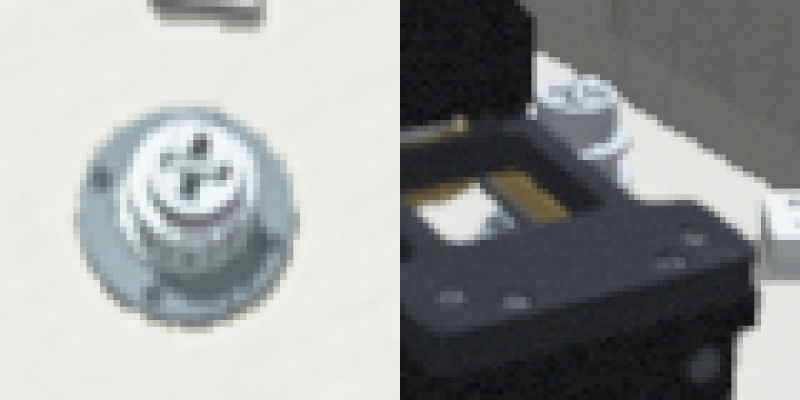

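The top view shows the stack at (200,185) with a bright key filling the horizontal slot. The cap top measures 89 mm and its flange 68 mm, so the cap is home.

```bash
python3 -c "from rig import hand_in;print(hand_in())"
```

```text
the job is handed in; nothing more can be done
None
```

The filter holder is assembled and handed in at about 25 s: spacer, clamp ring and cap are on the post in that order, the key snapped into the cap's slot after about 25° of turning (I turned about 3° further before stopping), and the cap is fully home and released.

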